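# Swing the bar to the screw stop and trap it with the keeper

## Robot

A 6-joint arm with a two-finger parallel gripper is mounted at the origin on the work surface. World frame = base frame: x ahead of the robot, y to its left, z up, the work surface at z = 0. Lengths are in mm, angles in rad, forces in N, time in s.
With the tool pointing down it reaches from about 300 to 775 mm from the base axis. Payload 14.6 kg.
Tool frame: the origin (TCP) lies on the front face of the gripper's body, between the roots of the fingers; the fingertips stand 97 mm ahead of it and the grasp point (between the pads) lies 78 mm ahead of it; z points along the fingers, y is the line along which they close (so a half turn about z gives the same grasp; the last joint's range is limited). The gripper opens to 94 mm and grips with 3 to 60 N. Pads are 16 mm wide; open, the fingers measure 119 mm over their backs; the gripper's body (75 mm by 177 mm) begins 78 mm behind the grasp point.
Start: joints at [-1.35, 0.3, 1.521, -0, 1.321, -0.067], TCP at [156.107, -527.371, 302.646] pointing down, gripper open.
Joint ranges: [-3.03, 3.03], [-0.79, 2.21], [0.23, 2.52], [-1.04, 4.18], [0, 3.07], [-2.55, 2.55]. Speed limits (rad/s): [2.22, 2.22, 2.57, 3.14, 3.14, 3.14].

## Interface

Orientations are given as [roll, pitch, yaw] about the fixed x, y, z axes, in that order (R = Rz(yaw) Ry(pitch) Rx(roll)).
In Python, from cell import * gives the robot as it stands.
- The arm moves only by the tool carry_out, never from a script. Its arguments are lists of equal length, an entry for each row: "slide": the shift along the world's x, y, z scaled (see below), a list of three; "dr": the turn, a rotation vector about the world's x, y, z scaled (see below), a list of three; "gripper": the opening in per cent of the stroke, from 0 (shut) to 100 (fully open). A call has 1 to 10 rows; each row is the pose to reach, as a shift and turn from the pose commanded when the call began, turning the shorter way round; what a row does not reach only later rows make up. The controller multiplies each number of a shift by 0.25 m and each number of a turn by 360 degrees. A row lasts 1/12 s, in which the tool goes at most 41.7 mm and 7.16 degrees, less where a joint would pass 70% of its speed; a pose out of reach is approached as far as the arm can. A call with a number of a shift or a turn outside -1 to 1 is refused whole. A call with a gripper value outside its range is refused whole. The fingers move at their own pace and stop on an object; "newtons" is the grip in N (left out, the last holds). Time passes only in rows, so rows that repeat a pose let the fingers close. It gives the time, the measured TCP pose, the force, the opening and the grip force at its end, in the units of the state.
- read_state(): the state, without advancing time (a new reading comes with each control period).
- camera(name): name is "side" or "top"; returns the picture (420x560x3 uint8, red, green, blue); there is no depth.
- camera_model(name): a dict with "vfov" (degrees; the focal length in pixels is half the picture's height over the tangent of half this angle, whatever the lens; pixels are square), "cx", "cy" (the principal point, pixels), "R" (3x3) and "t" (3): a world point X has camera coordinates R X + t. Camera axes: x right, y down, z forward; pixel columns grow to the right and rows downward; lengths in mm; the calibration is good to about 2 mm. A picture is of the moment at which its call begins. camera_model takes no time and is no camera call.
- sign_off(): hands the job in; it is judged then, once.
The state is a dict: "clock": time; "joints": joint angles; "qd": joint speeds; "effort": joint torques, N m; "eef_pos": TCP position; "eef_rot": TCP orientation; "wrist_force": force on the tool from outside, world axes, zero at the start; "moment": the same for the moment, N m; "finger_gap": finger opening in mm; "finger_force": force on a finger pad.
Only numpy, scipy, OpenCV 4.12 (cv2) and the standard library are available. Lean on these libraries where they do the work, as an engineer would, in place of code of your own. Each camera call takes 0.05 s, during which the arm holds its last target. There are 200 camera calls.

## Task

On the plywood drilling jig, push the free end of the loose aluminium bar so that it swings about its pin until it meets the tip of the screw stop, and press it firmly home there for about a second, gently enough not to strain the stop (about 12 N, never 25 N). Let go, then swing the small steel keeper lever round against the back of the bar and push it tight, so that when you leave, the bar stays pinched between the keeper and the stop. Do not shift the jar, the tape measure or the can.

Things in the scene. Friction and masses are not known exactly. Their poses are not given: they have to be found in the camera images.
- jig: Fixed waxed plywood board, 220 (its x) by 430 (its y) by 18 mm thick, flat on the bench; origin at the centre of its underside, z up; its x points roughly away from the robot (within 0.3 rad). Bar, stop and keeper stand on its top face, 18 mm above the bench. The fixed pivot pin is at x +35, y +170 mm; its 20 mm round head (top 27 mm above the board) keeps the bar from lifting off.
- bar: Aluminium bar 300 long, 24 wide, 20 mm high, 0.27 to 0.47 kg, flat on the board, a hole over the pin (0.5 mm play); swings freely and stays where left (0.3 to 1.5 N to slide its end). Origin: hole centre, underside; its +x runs along the bar to the free end, 280 mm off.
- bar_tip (a point): Centre of the bar's free end face, half-way up (10 mm above the board). At the start it lies 40 to 155 mm on the robot's side of where it must go; push it towards the board's +x. At the stop the bar runs along the board's -y within 0.1 rad.
- stop: Fixed dark steel block 30 (x) by 36 (y) by 32 mm high on the board beyond the bar, 205 to 240 mm from the pin; origin at the centre of its underside, axes parallel to the board's. A 10 mm diameter steel screw sticks out of its -x face towards the bar.
- stop_face (a point): Where the screw leaves the block's -x face (on the screw's axis, 11 mm above the board). How far the screw sticks out from here (8 to 38 mm) is set differently each time and is not measured: find it by feel. It does not give: pushed on by a stiff arm, the force climbs steeply.
- keeper: Steel lever on an upright hinge at x -12, y -165 mm of the board; origin on the hinge axis at the board's top face; own +x runs along the 90 mm arm. Arm 12 mm wide, 3 to 17 mm above the board; hub 26 mm diameter, 24 mm high. Parked at the start pointing roughly to the board's -x (at the robot), clear of the bar's sweep.
- keeper_nose (a point): Rounded end of the keeper's arm (centre of its 6 mm radius, 90 mm from the hinge, 10 mm above the board). Turned clockwise seen from above by 0.95 to 2.1 rad it comes to bear on the bar's robot-side face near the free end.
- keeper_post (a point): Upright round post on the keeper's arm, 12 mm diameter, 55 mm from the hinge, up to 52 mm above the board; this point on its centre line, 40 mm above the board. Push, straddle or pinch it from above. The stiff hinge takes about 4.5 N here to turn and stays where left; once the nose meets the bar push 8 to 12 N harder, and friction then keeps the bar pinched.
- jar: Bystander: clear screw-top jar, 66 mm diameter, 85 mm high, on the bench; origin at the centre of its underside.
- tape: Bystander: tape measure, yellow case 70 x 36 x 66 mm high; origin at the centre of its underside.
- can: Bystander: can, 66 mm diameter, 120 mm high; origin at the centre of its underside.

How it is judged:
By the outcome, as a careful person would: the job done as asked, in the order asked, and still so for the second after the job is handed in, with the robot touching nothing.
It also fails if it takes over 72 s, if anything falls off the work surface, if the arm or the gripper's body presses on something with over 40 N, if the wrist force passes 120 N, or if a joint passes its speed limit or range.

## Working session

There is one attempt and no reset: what is moved stays moved. The work goes in short steps, Python scripts to look and compute and a tool call to move; the robot and the scene stay as the last step left them, time stands still between calls to the robot, and variables do not carry over. Pictures are saved under pics/ and viewed, at most 10 in all, crops included, and the job is handed in when it is done.

Besides the shell and the picture viewer there is one more tool, called by a JSON object that holds its "fn" and its "kwargs", one argument or row to a line. carry_out: Moves the arm, as the interface text tells. Its arguments: {"type":"object","properties":{"slide":{"type":"array","items":{"type":"array","items":{"type":"number","minimum":-1,"maximum":1}}},"dr":{"type":"array","items":{"type":"array","items":{"type":"number","minimum":-1,"maximum":1}}},"gripper":{"type":"array","items":{"type":"number"}},"newtons":{"type":"number"}},"required":["slide","dr","gripper"]}

```bash
mkdir -p pics; python3 - <<'E'
from cell import *
import cv2
for n in("top","side"):
    m=camera_model(n);print(n,m)
    cv2.imwrite(f"pics/{n}0.png",cv2.resize(camera(n)[:,:,::-1],None,fx=1.4,fy=1.4,interpolation=cv2.INTER_CUBIC))
print(read_state())
E
```

```text
top {'vfov': 42.70213962505071, 'cx': 284.85474744737263, 'cy': 208.3197599997576, 'R': array([[ 0.00569685, -0.9997355 , -0.02228165],
       [-0.99665987, -0.00386126, -0.08157329],
       [ 0.08146568,  0.02267194, -0.99641825]]), 't': array([  17.71606742,  561.17831001, 1410.94509404])}
side {'vfov': 56.391514435240545, 'cx': 277.13453947126663, 'cy': 207.76941260937775, 'R': array([[ 0.98729871, -0.1587055 , -0.00733615],
       [-0.12775703, -0.76562633, -0.63047162],
       [ 0.09444256,  0.62340107, -0.77617763]]), 't': array([-560.78406034,  122.17315041, 1031.69122964])}
{'clock': 0.1, 'joints': array([-1.34958103e+00,  3.00437558e-01,  1.52152542e+00,  1.35954602e-05,
        1.32068382e+00, -6.65741201e-02]), 'qd': array([-5.16612697e-04, -4.27834637e-03, -4.38534061e-04, -1.88950199e-03,
        5.56842870e-05, -4.50066125e-04]), 'effort': array([ 2.00384588e-03, -5.32635927e+01, -3.53280866e+01,  7.09961937e-02,
        2.34805467e-02, -6.08176993e-05]), 'eef_pos': array([ 156.09218832, -527.24713108,  302.12821454]), 'eef_rot': array([-3.14054172e+00, -8.32668016e-05,  2.87785998e-01]), 'wrist_force': array([-0.32371192,  0.03185838, -0.06570554]), 'moment': array([-0.05725029,  0.01532256,  0.03745049]), 'finger_force': 0.0, 'finger_gap': 94.19605350698951}
```

View pics/top0.png

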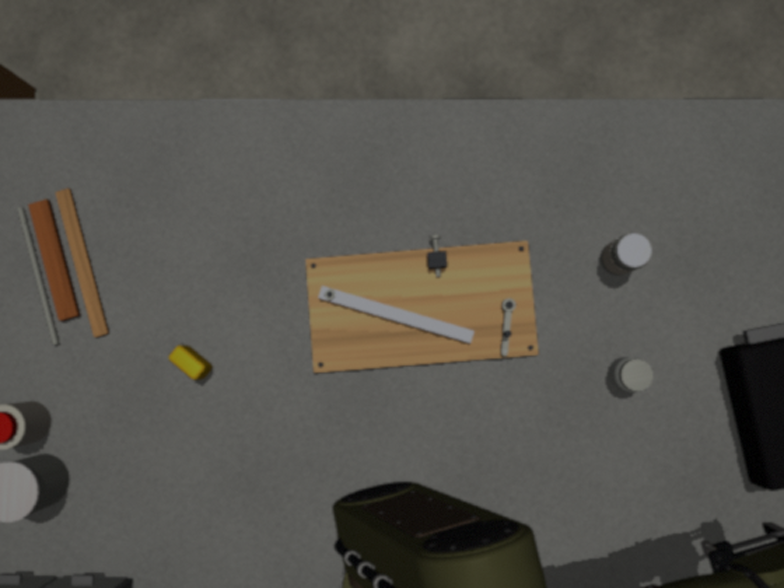

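View pics/side0.png

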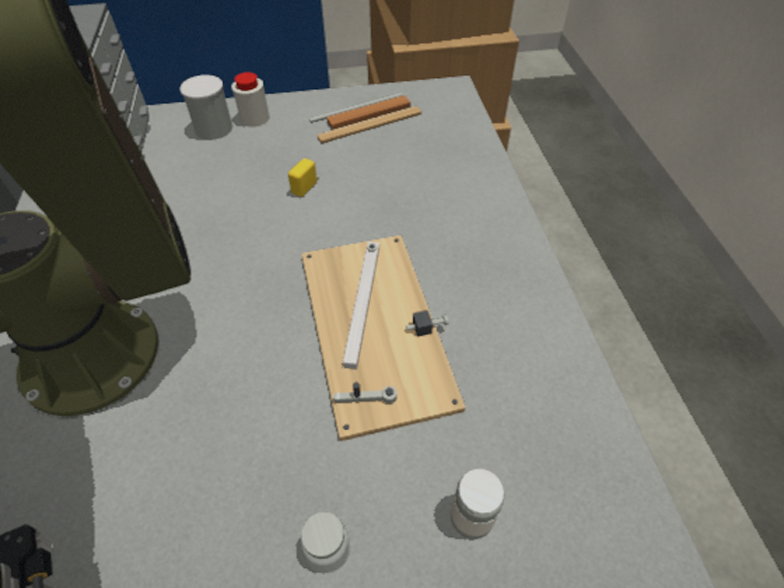

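The top view (784x588) shows the board corners at (306,259), (528,241), (537,355) and (315,373). The pin is at (329,294), the bar's free end at (473,338), the stop at (437,260) with its screw tip at about (438,276), the keeper hinge at (509,304), the post at (506,334) and the nose at (504,354). The side view agrees: bar end (350,363), hinge (389,395), post (356,388).

```bash
cat > h.py <<'E'
from cell import *
import numpy as np, cv2
def ray(n,u,v):
    m=camera_model(n);f=210/np.tan(np.radians(m["vfov"]/2))
    R=np.array(m["R"]);c=-R.T@np.array(m["t"])
    return c,R.T@np.array([(u-m["cx"])/f,(v-m["cy"])/f,1])
def at(n,u,v,z):
    c,d=ray(n,u,v);return (c+d*(z-c[2])/d[2])[:2]
def proj(n,X):
    m=camera_model(n);f=210/np.tan(np.radians(m["vfov"]/2));p=np.array(m["R"])@X+m["t"]
    return p[:2]/p[2]*f+[m["cx"],m["cy"]]
def board(n):
    im=camera(n);hsv=cv2.cvtColor(im,cv2.COLOR_RGB2HSV)
    roi=np.zeros(im.shape[:2],np.uint8); roi[150:320,205:400]=255
    w=cv2.inRange(hsv,(8,70,60),(28,255,255))&roi
    w=cv2.morphologyEx(w,cv2.MORPH_CLOSE,np.ones((3,3)))
    c=max(cv2.findContours(w,0,2)[0],key=cv2.contourArea)
    return im,hsv,cv2.convexHull(c)
E
python3 - <<'E'
from h import *
S=1.4
P={n:{k:np.array(v)/S for k,v in d.items()} for n,d in dict(
 top=dict(pin=(329.5,294),tip=(473,337.5),hinge=(509,304),post=(506.5,333.5),nose=(504.5,354),stop=(437,260)),
 side=dict(pin=(372,246),tip=(350,361),hinge=(389.5,394),post=(356.5,384),stop=(423,317))).items()}
Z=dict(pin=45,tip=38,hinge=42,post=70,nose=35,stop=50)
for n in P:
    im,hsv,h=board(n)
    ap=cv2.approxPolyDP(h,6,True)[:,0]
    C=np.array([at(n,*p,18) for p in ap]);print(n,"corners",ap.tolist(),C.round(1).tolist())
    r=cv2.minAreaRect(np.array([at(n,*p[0],18) for p in h],np.float32));print("rect",r)
    for k,p in P[n].items(): print(k,at(n,*p,Z[k]).round(1))
print("tape",at("top",189/S,362/S,50),"can/jar",at("top",633/S,251/S,100),at("top",634/S,375/S,85))
E
```

```text
top corners [[376, 172], [383, 253], [224, 265], [218, 185]] [[660.3, -223.6], [443.7, -240.3], [409.4, 181.7], [623.9, 201.2]]
rect ((533.9826049804688, -21.175918579101562), (221.14349365234375, 429.4295959472656), 4.951971530914307)
pin [554.4 150.3]
tip [ 474.2 -119.5]
hinge [ 537.1 -186.6]
post [ 481.2 -178.3]
nose [ 443.7 -178.5]
stop [618.7 -51.5]
side corners [[285, 168], [331, 292], [243, 314], [216, 181]] [[624.7, 199.8], [661.9, -229.0], [448.1, -250.2], [412.3, 180.3]]
rect ((536.8934936523438, -25.318450927734375), (219.9703369140625, 435.4140319824219), 4.935616493225098)
pin [558.9 151.5]
tip [ 481.3 -115. ]
hinge [ 539.8 -193.4]
post [ 486.5 -181.2]
stop [626.4 -49.7]
tape [425.49623598 411.09188382] can/jar [ 629.82987707 -402.51118606] [ 407.51786679 -404.24161237]
```

{"fn": "carry_out", "kwargs": {
  "slide": [
    [0.57,0.89,0],
    [0.57,0.89,0],
    [0.57,0.89,0],
    [0.57,0.89,0],
    [0.57,0.89,0],
    [0.57,0.89,0],
    [0.57,0.89,0],
    [0.57,0.89,0]
  ],
  "dr": [
    [0,0,-0.0617],
    [0,0,-0.0617],
    [0,0,-0.0617],
    [0,0,-0.0617],
    [0,0,-0.0617],
    [0,0,-0.0617],
    [0,0,-0.0617],
    [0,0,-0.0617]
  ],
  "gripper": [0,0,0,0,0,0,0,0],
  "newtons": 20
}}

```text
clock: 0.87
eef_pos: [300.0, -302.3, 302.9]
eef_rot: [-3.142, -0.001, -0.096]
wrist_force: [0.6, 0.2, 0.4]
finger_gap: 44.0
finger_force: 0.0
```

```bash
python3 - <<'E'
from h import *
o=np.array([535.5,-22.5]);a=.0864;ex=np.array([np.cos(a),np.sin(a)]);ey=np.array([-ex[1],ex[0]])
B=lambda p:(round(float((p-o)@ex),1),round(float((p-o)@ey),1))
print("screw tip",B(at("top",437.8/1.4,276.5/1.4,29)),B(at("side",408/1.4,327/1.4,29)))
for k,p in dict(bl=(429,270),br=(446,269)).items(): print(k,B(at("top",p[0]/1.4,p[1]/1.4,50)))
print(read_state()["eef_pos"],read_state()["eef_rot"])
E
```

```text
screw tip (51.4, -35.8) (59.5, -35.7)
bl (62.8, -19.6)
br (62.1, -51.4)
[ 299.99534802 -302.3371022   302.86817095] [-3.14157389e+00 -5.53929632e-04 -9.63759825e-02]
```

{"fn": "carry_out", "kwargs": {
  "slide": [
    [0.56,0.88,0],
    [0.56,0.88,0],
    [0.56,0.88,0],
    [0.56,0.88,0],
    [0.56,0.88,0],
    [0.56,0.88,0],
    [0.56,0.88,0],
    [0.56,0.88,0],
    [0.56,0.88,0]
  ],
  "dr": [
    [0,0,0],
    [0,0,0],
    [0,0,0],
    [0,0,0],
    [0,0,0],
    [0,0,0],
    [0,0,0],
    [0,0,0],
    [0,0,0]
  ],
  "gripper": [0,0,0,0,0,0,0,0,0]
}}

```text
clock: 1.62
eef_pos: [438.5, -85.4, 302.4]
eef_rot: [3.141, 0.001, -0.099]
wrist_force: [0.9, -0.3, 0.1]
finger_gap: 0.7
finger_force: 0.0
```

{"fn": "carry_out", "kwargs": {
  "slide": [
    [0,0,-0.4],
    [0,0,-0.4],
    [0,0,-0.4],
    [0,0,-0.65],
    [0,0,-0.65],
    [0,0,-0.72],
    [0,0,-0.72],
    [0,0,-0.72]
  ],
  "dr": [
    [0,0,0],
    [0,0,0],
    [0,0,0],
    [0,0,0],
    [0,0,0],
    [0,0,0],
    [0,0,0],
    [0,0,0]
  ],
  "gripper": [0,0,0,0,0,0,0,0]
}}

```text
clock: 2.28
eef_pos: [438.1, -86.2, 122.7]
eef_rot: [-3.141, 0.001, -0.102]
wrist_force: [-0.3, -0.0, 1.4]
finger_gap: 0.7
finger_force: 0.0
```

```bash
python3 - <<'E'
from h import *
cv2.imwrite("pics/side1.png",cv2.resize(camera("side")[130:330,150:370,::-1],None,fx=2.7,fy=2.7,interpolation=cv2.INTER_CUBIC))
E
```

```text
(no output)
```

View pics/side1.png

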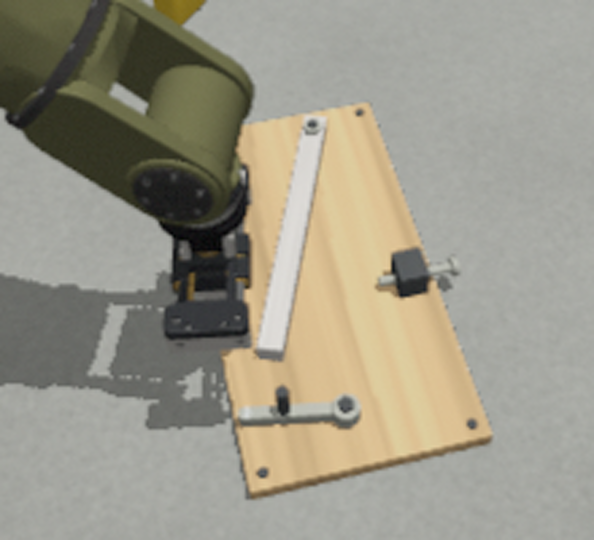

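{"fn": "carry_out", "kwargs": {
  "slide": [
    [0.06,-0.006,0],
    [0.11,-0.012,0],
    [0.16,-0.018,0],
    [0.21,-0.024,0],
    [0.26,-0.03,0],
    [0.3,-0.035,0],
    [0.34,-0.039,0],
    [0.37,-0.043,0],
    [0.39,-0.046,0],
    [0.4,-0.048,0]
  ],
  "dr": [
    [0,0,0.003],
    [0,0,0.006],
    [0,0,0.009],
    [0,0,0.012],
    [0,0,0.015],
    [0,0,0.018],
    [0,0,0.021],
    [0,0,0.024],
    [0,0,0.027],
    [0,0,0.03]
  ],
  "gripper": [0,0,0,0,0,0,0,0,0,0]
}}

```text
clock: 3.17
eef_pos: [539.1, -97.3, 123.5]
eef_rot: [3.141, -0.001, 0.09]
wrist_force: [-0.7, 0.2, 0.4]
finger_gap: 0.7
finger_force: 0.4
```

```bash
python3 - <<'E'
from h import *
cv2.imwrite("pics/side2.png",cv2.resize(camera("side")[130:330,150:370,::-1],None,fx=2.7,fy=2.7,interpolation=cv2.INTER_CUBIC))
print(read_state()["wrist_force"])
E
```

```text
[-0.40936788  0.60767645 -0.85696398]
```

View pics/side2.png

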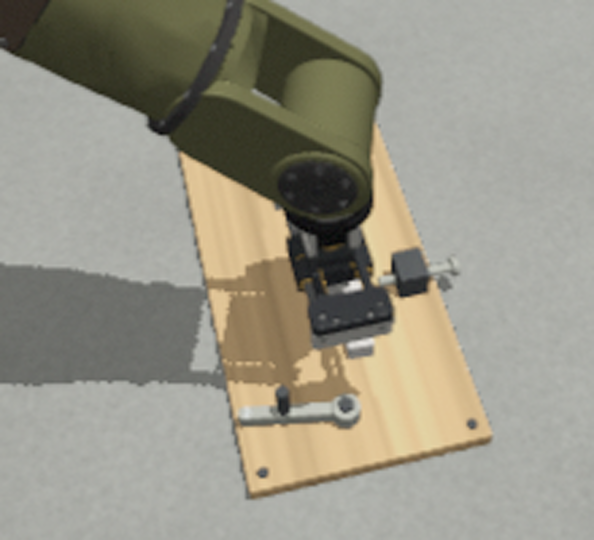

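The bar's free end, at (362,347), follows the gripper and is just short of the screw at (383,283). Next I creep forward by feel.

{"fn": "carry_out", "kwargs": {
  "slide": [
    [0.004,0,0],
    [0.008,0,0],
    [0.012,0,0],
    [0.016,0,0],
    [0.02,0,0],
    [0.024,0,0]
  ],
  "dr": [
    [0,0,0],
    [0,0,0],
    [0,0,0],
    [0,0,0],
    [0,0,0],
    [0,0,0]
  ],
  "gripper": [0,0,0,0,0,0]
}}

```text
clock: 3.72
eef_pos: [544.6, -96.9, 122.6]
eef_rot: [-3.142, 0.0, 0.089]
wrist_force: [-1.7, 0.6, 0.4]
finger_gap: 0.1
finger_force: 0.4
```

{"fn": "carry_out", "kwargs": {
  "slide": [
    [0.004,0,0],
    [0.008,0,0],
    [0.012,0,0],
    [0.012,0,0]
  ],
  "dr": [
    [0,0,0],
    [0,0,0],
    [0,0,0],
    [0,0,0]
  ],
  "gripper": [0,0,0,0]
}}

```text
clock: 4.05
eef_pos: [547.8, -96.8, 122.6]
eef_rot: [3.142, -0.0, 0.089]
wrist_force: [0.3, 0.2, -0.3]
finger_gap: 0.6
finger_force: 0.0
```

{"fn": "carry_out", "kwargs": {
  "slide": [
    [0.003,0,0],
    [0.006,0,0],
    [0.008,0,0],
    [0.008,0,0]
  ],
  "dr": [
    [0,0,0],
    [0,0,0],
    [0,0,0],
    [0,0,0]
  ],
  "gripper": [0,0,0,0]
}}

```text
clock: 4.38
eef_pos: [549.7, -96.9, 122.6]
eef_rot: [-3.142, -0.0, 0.089]
wrist_force: [0.1, -0.3, -0.3]
finger_gap: 0.7
finger_force: 0.1
```

{"fn": "carry_out", "kwargs": {
  "slide": [
    [0.003,0,0],
    [0.006,0,0],
    [0.008,0,0],
    [0.008,0,0]
  ],
  "dr": [
    [0,0,0],
    [0,0,0],
    [0,0,0],
    [0,0,0]
  ],
  "gripper": [0,0,0,0]
}}

```text
clock: 4.72
eef_pos: [551.7, -96.9, 122.6]
eef_rot: [3.142, -0.0, 0.089]
wrist_force: [0.5, -0.1, 0.3]
finger_gap: 0.3
finger_force: 0.0
```

{"fn": "carry_out", "kwargs": {
  "slide": [
    [0.002,0,0],
    [0.004,0,0],
    [0.006,0,0],
    [0.006,0,0]
  ],
  "dr": [
    [0,0,0],
    [0,0,0],
    [0,0,0],
    [0,0,0]
  ],
  "gripper": [0,0,0,0]
}}

```text
clock: 5.05
eef_pos: [553.2, -96.9, 122.6]
eef_rot: [-3.142, -0.0, 0.089]
wrist_force: [-0.5, 0.7, -0.1]
finger_gap: 0.0
finger_force: 0.1
```

```bash
python3 - <<'E'
from h import *
print(read_state()["wrist_force"],read_state()["eef_pos"])
cv2.imwrite("pics/side3.png",cv2.resize(camera("side")[210:300,230:330,::-1],None,fx=6,fy=6,interpolation=cv2.INTER_CUBIC))
E
```

```text
[-0.45936817  0.69355273 -0.12159846] [553.20013393 -96.86445498 122.64669032]
```

View pics/side3.png

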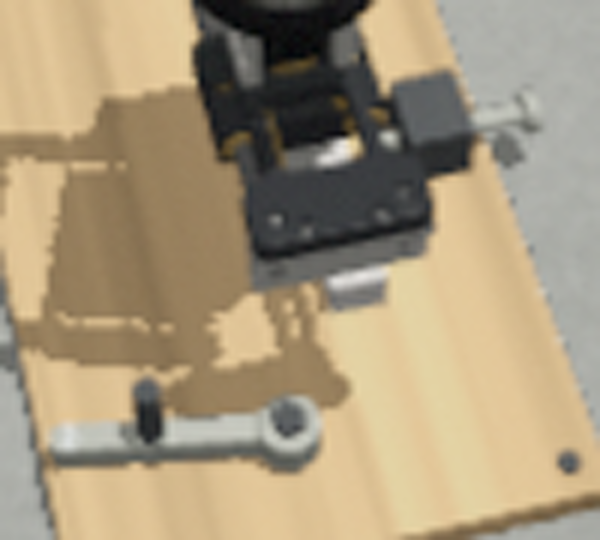

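The bar end at crop (355,283) has moved on with the fingers. There is still no firm contact, so I keep creeping.

{"fn": "carry_out", "kwargs": {
  "slide": [
    [0.002,0,0],
    [0.004,0,0],
    [0.006,0,0],
    [0.006,0,0]
  ],
  "dr": [
    [0,0,0],
    [0,0,0],
    [0,0,0],
    [0,0,0]
  ],
  "gripper": [0,0,0,0]
}}

```text
clock: 5.43
eef_pos: [554.7, -96.9, 122.7]
eef_rot: [3.142, -0.0, 0.089]
wrist_force: [-0.3, 0.2, -0.3]
finger_gap: 0.4
finger_force: 0.1
```

{"fn": "carry_out", "kwargs": {
  "slide": [
    [0.002,0,0],
    [0.004,0,0],
    [0.005,0,0],
    [0.005,0,0]
  ],
  "dr": [
    [0,0,0],
    [0,0,0],
    [0,0,0],
    [0,0,0]
  ],
  "gripper": [0,0,0,0]
}}

```text
clock: 5.77
eef_pos: [555.9, -96.9, 122.6]
eef_rot: [-3.142, -0.0, 0.089]
wrist_force: [-0.1, -0.6, 0.1]
finger_gap: 0.7
finger_force: 0.1
```

{"fn": "carry_out", "kwargs": {
  "slide": [
    [0.002,0,0],
    [0.004,0,0],
    [0.005,0,0],
    [0.005,0,0]
  ],
  "dr": [
    [0,0,0],
    [0,0,0],
    [0,0,0],
    [0,0,0]
  ],
  "gripper": [0,0,0,0]
}}

```text
clock: 6.1
eef_pos: [557.2, -96.9, 122.6]
eef_rot: [3.142, -0.0, 0.089]
wrist_force: [0.3, -0.3, -0.2]
finger_gap: 0.4
finger_force: 0.1
```

{"fn": "carry_out", "kwargs": {
  "slide": [
    [0.002,0,0],
    [0.004,0,0],
    [0.005,0,0],
    [0.005,0,0]
  ],
  "dr": [
    [0,0,0],
    [0,0,0],
    [0,0,0],
    [0,0,0]
  ],
  "gripper": [0,0,0,0]
}}

```text
clock: 6.43
eef_pos: [558.4, -96.9, 122.6]
eef_rot: [-3.142, -0.0, 0.089]
wrist_force: [-0.0, 1.1, -0.3]
finger_gap: 0.7
finger_force: 0.1
```

{"fn": "carry_out", "kwargs": {
  "slide": [
    [0.002,0,0],
    [0.004,0,0],
    [0.005,0,0],
    [0.005,0,0]
  ],
  "dr": [
    [0,0,0],
    [0,0,0],
    [0,0,0],
    [0,0,0]
  ],
  "gripper": [0,0,0,0]
}}

```text
clock: 6.77
eef_pos: [559.7, -96.9, 122.6]
eef_rot: [-3.142, -0.0, 0.089]
wrist_force: [-1.1, 0.1, 0.7]
finger_gap: 0.6
finger_force: 0.1
```

{"fn": "carry_out", "kwargs": {
  "slide": [
    [0.002,0,0],
    [0.004,0,0],
    [0.004,0,0],
    [0.004,0,0]
  ],
  "dr": [
    [0,0,0],
    [0,0,0],
    [0,0,0],
    [0,0,0]
  ],
  "gripper": [0,0,0,0]
}}

```text
clock: 7.1
eef_pos: [560.7, -96.9, 122.7]
eef_rot: [3.142, -0.0, 0.089]
wrist_force: [0.4, -0.1, -0.4]
finger_gap: 0.5
finger_force: 0.1
```

{"fn": "carry_out", "kwargs": {
  "slide": [
    [0.002,0,0],
    [0.004,0,0],
    [0.004,0,0],
    [0.004,0,0]
  ],
  "dr": [
    [0,0,0],
    [0,0,0],
    [0,0,0],
    [0,0,0]
  ],
  "gripper": [0,0,0,0]
}}

```text
clock: 7.43
eef_pos: [561.7, -96.9, 122.7]
eef_rot: [3.142, -0.0, 0.089]
wrist_force: [0.4, -0.2, -0.2]
finger_gap: 0.4
finger_force: 0.1
```

{"fn": "carry_out", "kwargs": {
  "slide": [
    [0.002,0,0],
    [0.004,0,0],
    [0.004,0,0],
    [0.004,0,0]
  ],
  "dr": [
    [0,0,0],
    [0,0,0],
    [0,0,0],
    [0,0,0]
  ],
  "gripper": [0,0,0,0]
}}

```text
clock: 7.77
eef_pos: [562.6, -96.9, 122.7]
eef_rot: [-3.142, -0.0, 0.089]
wrist_force: [0.3, 0.2, -0.8]
finger_gap: 0.6
finger_force: 0.1
```

```bash
python3 - <<'E'
from h import *
print(read_state()["wrist_force"],read_state()["eef_pos"])
cv2.imwrite("pics/side4.png",cv2.resize(camera("side")[210:300,230:330,::-1],None,fx=6,fy=6,interpolation=cv2.INTER_CUBIC))
for p in((355,283),): print(at("side",230+p[0]/6,210+p[1]/6,38))
E
```

```text
[ 0.32698339  0.17443573 -0.81649239] [562.64977743 -96.8668408  122.65832343]
[ 577.92543194 -128.97138469]
```

View pics/side4.png

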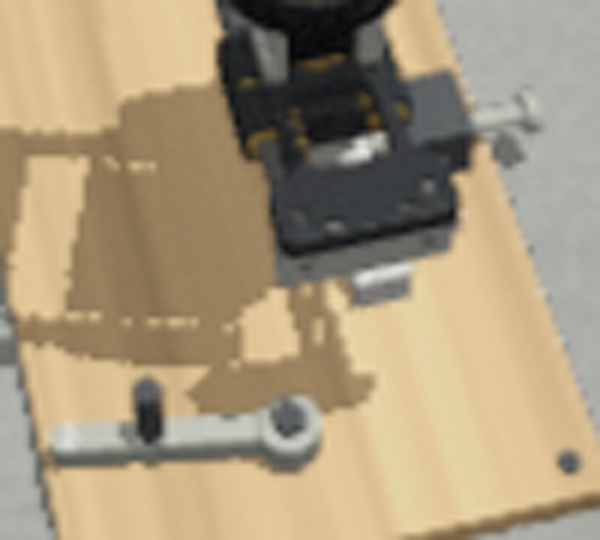

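The bar end is now at crop (380,280), about 10 mm further on and still moving with the fingers. I continue in smaller steps.

{"fn": "carry_out", "kwargs": {
  "slide": [
    [0.002,0,0],
    [0.004,0,0],
    [0.004,0,0]
  ],
  "dr": [
    [0,0,0],
    [0,0,0],
    [0,0,0]
  ],
  "gripper": [0,0,0]
}}

```text
clock: 8.07
eef_pos: [563.2, -96.9, 122.5]
eef_rot: [-3.141, 0.002, 0.089]
wrist_force: [-5.2, -0.0, 2.6]
finger_gap: 0.3
finger_force: 2.6
```

Contact. I add a small increment.

{"fn": "carry_out", "kwargs": {
  "slide": [
    [0.001,0,0],
    [0.001,0,0]
  ],
  "dr": [
    [0,0,0],
    [0,0,0]
  ],
  "gripper": [0,0]
}}

```text
clock: 8.23
eef_pos: [563.3, -96.9, 122.5]
eef_rot: [-3.141, 0.002, 0.089]
wrist_force: [-6.5, -1.5, 2.5]
finger_gap: 0.3
finger_force: 3.3
```

{"fn": "carry_out", "kwargs": {
  "slide": [
    [0.001,0,0],
    [0.002,0,0],
    [0.002,0,0]
  ],
  "dr": [
    [0,0,0],
    [0,0,0],
    [0,0,0]
  ],
  "gripper": [0,0,0]
}}

```text
clock: 8.48
eef_pos: [563.5, -96.9, 122.4]
eef_rot: [-3.141, 0.003, 0.089]
wrist_force: [-9.2, -0.3, 3.9]
finger_gap: 0.3
finger_force: 4.7
```

{"fn": "carry_out", "kwargs": {
  "slide": [
    [0.0005,0,0],
    [0.0006,0,0],
    [0.0006,0,0],
    [0.0006,0,0],
    [0.0006,0,0],
    [0.0006,0,0],
    [0.0006,0,0],
    [0.0006,0,0],
    [0.0006,0,0],
    [0.0006,0,0]
  ],
  "dr": [
    [0,0,0],
    [0,0,0],
    [0,0,0],
    [0,0,0],
    [0,0,0],
    [0,0,0],
    [0,0,0],
    [0,0,0],
    [0,0,0],
    [0,0,0]
  ],
  "gripper": [0,0,0,0,0,0,0,0,0,0]
}}

```text
clock: 9.32
eef_pos: [563.5, -96.9, 122.4]
eef_rot: [-3.141, 0.003, 0.089]
wrist_force: [-11.1, -0.8, 5.9]
finger_gap: 0.5
finger_force: 5.2
```

{"fn": "carry_out", "kwargs": {
  "slide": [
    [0,0,0],
    [0,0,0],
    [0,0,0],
    [0,0,0],
    [0,0,0],
    [0,0,0]
  ],
  "dr": [
    [0,0,0],
    [0,0,0],
    [0,0,0],
    [0,0,0],
    [0,0,0],
    [0,0,0]
  ],
  "gripper": [0,0,0,0,0,0]
}}

```text
clock: 9.82
eef_pos: [563.5, -96.9, 122.3]
eef_rot: [-3.141, 0.003, 0.089]
wrist_force: [-10.9, -1.1, 4.6]
finger_gap: 0.6
finger_force: 5.2
```

{"fn": "carry_out", "kwargs": {
  "slide": [
    [-0.004,0,0],
    [-0.03,0,0],
    [-0.1,0,0],
    [-0.16,0,0.06],
    [-0.16,0,0.2],
    [-0.16,0,0.25],
    [-0.16,0,0.25]
  ],
  "dr": [
    [0,0,0],
    [0,0,0],
    [0,0,0],
    [0,0,0],
    [0,0,0],
    [0,0,0],
    [0,0,0]
  ],
  "gripper": [0,0,0,0,0,0,0]
}}

```text
clock: 10.4
eef_pos: [525.3, -97.1, 188.5]
eef_rot: [3.14, -0.006, 0.089]
wrist_force: [0.4, -0.4, 0.5]
finger_gap: 0.4
finger_force: 0.0
```

{"fn": "carry_out", "kwargs": {
  "slide": [
    [-0.1,-0.1,0],
    [-0.17,-0.2,0],
    [-0.17,-0.3,0],
    [-0.17,-0.436,0],
    [-0.17,-0.436,0],
    [-0.17,-0.436,0],
    [-0.17,-0.436,0],
    [-0.17,-0.436,0],
    [-0.17,-0.436,0],
    [-0.17,-0.436,0]
  ],
  "dr": [
    [0,0,0.2177],
    [0,0,0.2177],
    [0,0,0.2177],
    [0,0,0.2177],
    [0,0,0.2177],
    [0,0,0.2177],
    [0,0,0.2177],
    [0,0,0.2177],
    [0,0,0.2177],
    [0,0,0.2177]
  ],
  "gripper": [0,0,0,0,0,0,0,0,0,0]
}}

```text
clock: 11.23
eef_pos: [481.6, -205.8, 184.1]
eef_rot: [-3.141, -0.0, 1.343]
wrist_force: [0.8, -0.1, -1.0]
finger_gap: 0.4
finger_force: 0.0
```

```bash
python3 - <<'E'
from h import *
s=read_state();print(s["eef_pos"],s["eef_rot"],s["wrist_force"],s["joints"])
cv2.imwrite("pics/side5.png",cv2.resize(camera("side")[150:320,200:340,::-1],None,fx=3.5,fy=3.5,interpolation=cv2.INTER_CUBIC))
E
```

```text
[ 481.64887717 -205.76291806  184.07362582] [-3.14070777e+00 -2.60007565e-04  1.34325842e+00] [ 0.83247823 -0.11260769 -1.0101092 ] [-4.73685541e-01  3.74276925e-01  1.71836110e+00  4.21398771e-05
  1.04987620e+00 -2.46168740e-01]
```

View pics/side5.png

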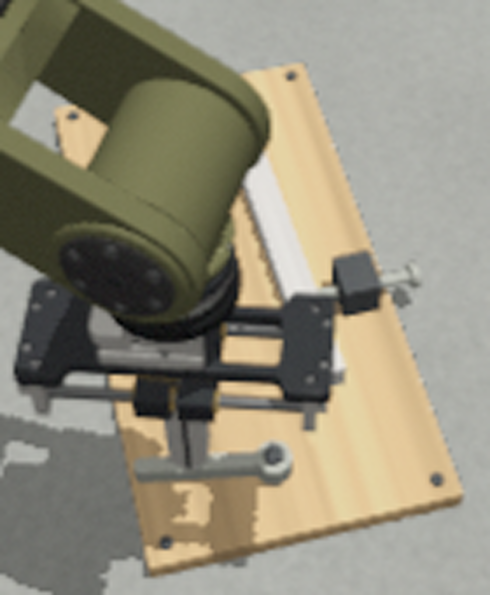

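The bar lies against the screw tip at crop (305,295). The closed fingers are over the -y side of the keeper post at about (190,465). I descend behind the post.

{"fn": "carry_out", "kwargs": {
  "slide": [
    [-0.004,-0.004,0],
    [-0.004,-0.004,-0.08],
    [-0.004,-0.004,-0.15],
    [-0.004,-0.004,-0.176],
    [-0.004,-0.004,-0.176]
  ],
  "dr": [
    [0,0,0.018],
    [0,0,0.018],
    [0,0,0.018],
    [0,0,0.018],
    [0,0,0.018]
  ],
  "gripper": [0,0,0,0,0]
}}

```text
clock: 11.7
eef_pos: [480.3, -206.5, 139.3]
eef_rot: [-3.139, -0.001, 1.448]
wrist_force: [0.7, -0.1, -0.6]
finger_gap: 0.4
finger_force: 0.0
```

```bash
python3 - <<'E'
from h import *
s=read_state();p0=s["eef_pos"];y0=s["eef_rot"][2];print(p0,y0,s["wrist_force"])
o=np.array([535.5,-22.5]);a=.0864;R=np.array([[np.cos(a),-np.sin(a)],[np.sin(a),np.cos(a)]])
for th in np.r_[.1:2.05:.1]:
    t=np.array([np.sin(th),np.cos(th)]);P=np.array([-12-55*np.cos(th),-165+55*np.sin(th)])-14*t
    w=o+R@P;yaw=a+np.pi/2-th
    print(round(th,2),w.round(1),((w-p0[:2])/250).round(3),round(yaw,3),round((yaw-y0)/2/np.pi,4))
E
```

```text
[ 480.27977038 -206.51510368  139.26858295] 1.4481440376633912 [ 0.7159394  -0.07326572 -0.56323786]
0.1 [ 482.6 -201.2] [0.009 0.021] 1.557 0.0174
0.2 [ 481.6 -195.6] [0.005 0.044] 1.457 0.0014
0.3 [ 481.1 -189.9] [0.003 0.066] 1.357 -0.0145
0.4 [ 481.1 -184.3] [0.003 0.089] 1.257 -0.0304
0.5 [ 481.8 -178.6] [0.006 0.112] 1.157 -0.0463
0.6 [ 483.  -173.1] [0.011 0.134] 1.057 -0.0622
0.7 [ 484.8 -167.7] [0.018 0.155] 0.957 -0.0781
0.8 [ 487.  -162.5] [0.027 0.176] 0.857 -0.0941
0.9 [ 489.8 -157.6] [0.038 0.196] 0.757 -0.11
1.0 [ 493.1 -152.9] [0.051 0.214] 0.657 -0.1259
1.1 [ 496.8 -148.6] [0.066 0.231] 0.557 -0.1418
1.2 [ 500.9 -144.7] [0.083 0.247] 0.457 -0.1577
1.3 [ 505.4 -141.3] [0.101 0.261] 0.357 -0.1736
1.4 [ 510.3 -138.3] [0.12  0.273] 0.257 -0.1895
1.5 [ 515.3 -135.8] [0.14  0.283] 0.157 -0.2055
1.6 [ 520.7 -133.8] [0.162 0.291] 0.057 -0.2214
1.7 [ 526.1 -132.4] [0.183 0.297] -0.043 -0.2373
1.8 [ 531.8 -131.5] [0.206 0.3  ] -0.143 -0.2532
1.9 [ 537.4 -131.2] [0.229 0.301] -0.243 -0.2691
2.0 [ 543.1 -131.4] [0.251 0.3  ] -0.343 -0.285
```

{"fn": "carry_out", "kwargs": {
  "slide": [
    [0.005,0.044,0],
    [0.003,0.066,0],
    [0.003,0.089,0],
    [0.006,0.112,0],
    [0.011,0.134,0],
    [0.018,0.155,0],
    [0.027,0.176,0],
    [0.038,0.196,0],
    [0.051,0.214,0],
    [0.066,0.231,0]
  ],
  "dr": [
    [0,0,0],
    [0,0,-0.0145],
    [0,0,-0.03],
    [0,0,-0.046],
    [0,0,-0.062],
    [0,0,-0.078],
    [0,0,-0.094],
    [0,0,-0.11],
    [0,0,-0.126],
    [0,0,-0.142]
  ],
  "gripper": [0,0,0,0,0,0,0,0,0,0]
}}

```text
clock: 12.53
eef_pos: [497.4, -148.6, 141.8]
eef_rot: [3.141, 0.001, 0.552]
wrist_force: [-3.1, -4.1, -2.5]
finger_gap: 0.5
finger_force: 2.9
```

```bash
python3 - <<'E'
from h import *
s=read_state();print(s["eef_pos"],s["eef_rot"],s["wrist_force"])
cv2.imwrite("pics/side6.png",cv2.resize(camera("side")[150:320,200:340,::-1],None,fx=3.5,fy=3.5,interpolation=cv2.INTER_CUBIC))
E
```

```text
[ 497.37196465 -148.56113822  141.75760325] [3.14116183e+00 7.37602029e-04 5.52305561e-01] [-3.1244818  -4.10216176 -2.54057619]
```

View pics/side6.png

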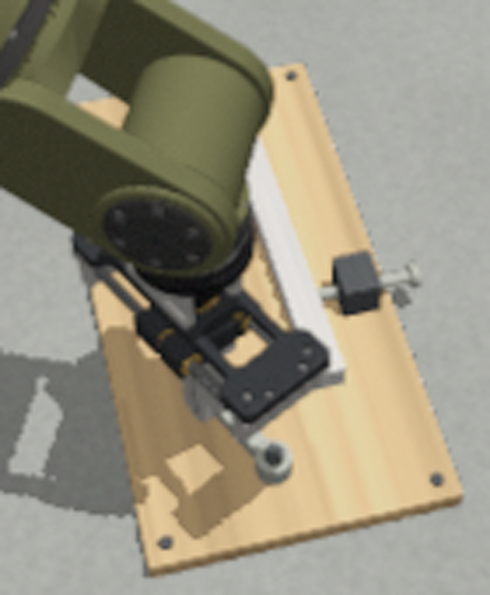

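The keeper is turning with the fingers: the arm now runs from the hub at (272,458) up-left to the fingers. The bar is still at the screw.

{"fn": "carry_out", "kwargs": {
  "slide": [
    [0.017,0.016,0],
    [0.035,0.03,0],
    [0.054,0.042,0],
    [0.074,0.052,0],
    [0.096,0.06,0],
    [0.117,0.066,0],
    [0.128,0.068,0],
    [0.14,0.069,0],
    [0.14,0.069,0]
  ],
  "dr": [
    [0,0,-0.016],
    [0,0,-0.032],
    [0,0,-0.048],
    [0,0,-0.064],
    [0,0,-0.08],
    [0,0,-0.096],
    [0,0,-0.103],
    [0,0,-0.111],
    [0,0,-0.111]
  ],
  "gripper": [0,0,0,0,0,0,0,0,0]
}}

```text
clock: 13.33
eef_pos: [532.6, -131.5, 141.7]
eef_rot: [3.141, 0.0, -0.14]
wrist_force: [-2.1, -1.7, 0.1]
finger_gap: 0.0
finger_force: 1.3
```

{"fn": "carry_out", "kwargs": {
  "slide": [
    [0.004,0,0],
    [0.008,0,0],
    [0.0115,0,0],
    [0.0115,0,0]
  ],
  "dr": [
    [0,0,-0.003],
    [0,0,-0.006],
    [0,0,-0.008],
    [0,0,-0.008]
  ],
  "gripper": [0,0,0,0]
}}

```text
clock: 13.67
eef_pos: [535.5, -131.4, 141.6]
eef_rot: [-3.141, -0.0, -0.19]
wrist_force: [-3.7, 2.3, 3.4]
finger_gap: 0.3
finger_force: 2.2
```

{"fn": "carry_out", "kwargs": {
  "slide": [
    [0.004,0,0],
    [0.008,0,0],
    [0.008,0,0]
  ],
  "dr": [
    [0,0,-0.003],
    [0,0,-0.006],
    [0,0,-0.006]
  ],
  "gripper": [0,0,0]
}}

```text
clock: 13.92
eef_pos: [537.5, -131.4, 141.6]
eef_rot: [-3.141, -0.0, -0.228]
wrist_force: [-3.5, 3.7, 2.7]
finger_gap: 0.5
finger_force: 2.2
```

{"fn": "carry_out", "kwargs": {
  "slide": [
    [0.004,0,0],
    [0.006,0,0],
    [0.006,0,0]
  ],
  "dr": [
    [0,0,-0.003],
    [0,0,-0.004],
    [0,0,-0.004]
  ],
  "gripper": [0,0,0]
}}

```text
clock: 14.17
eef_pos: [539.0, -131.5, 141.5]
eef_rot: [-3.141, -0.0, -0.252]
wrist_force: [-3.6, 3.1, 3.0]
finger_gap: 0.4
finger_force: 2.3
```

{"fn": "carry_out", "kwargs": {
  "slide": [
    [0.004,0,0],
    [0.006,-0.001,0],
    [0.006,-0.001,0]
  ],
  "dr": [
    [0,0,-0.003],
    [0,0,-0.004],
    [0,0,-0.004]
  ],
  "gripper": [0,0,0]
}}

```text
clock: 14.42
eef_pos: [540.5, -131.6, 141.5]
eef_rot: [-3.141, -0.0, -0.277]
wrist_force: [-2.2, 4.2, 3.6]
finger_gap: -0.0
finger_force: 2.4
```

{"fn": "carry_out", "kwargs": {
  "slide": [
    [0.004,0,0],
    [0.006,-0.001,0],
    [0.006,-0.001,0]
  ],
  "dr": [
    [0,0,-0.003],
    [0,0,-0.004],
    [0,0,-0.004]
  ],
  "gripper": [0,0,0]
}}

```text
clock: 14.67
eef_pos: [541.8, -131.7, 141.5]
eef_rot: [-3.141, 0.001, -0.302]
wrist_force: [-5.2, 5.5, 5.0]
finger_gap: 0.3
finger_force: 3.7
```

{"fn": "carry_out", "kwargs": {
  "slide": [
    [0.0015,-0.0005,0],
    [0.003,-0.001,0],
    [0.003,-0.001,0]
  ],
  "dr": [
    [0,0,-0.001],
    [0,0,-0.002],
    [0,0,-0.002]
  ],
  "gripper": [0,0,0]
}}

```text
clock: 14.92
eef_pos: [542.1, -131.7, 141.4]
eef_rot: [-3.141, 0.002, -0.315]
wrist_force: [-9.7, 8.4, 8.4]
finger_gap: 0.5
finger_force: 6.1
```

{"fn": "carry_out", "kwargs": {
  "slide": [
    [0.001,-0.0003,0],
    [0.0016,-0.0005,0],
    [0.0016,-0.0005,0],
    [0.0016,-0.0005,0]
  ],
  "dr": [
    [0,0,0],
    [0,0,0],
    [0,0,0],
    [0,0,0]
  ],
  "gripper": [0,0,0,0]
}}

```text
clock: 15.25
eef_pos: [542.3, -131.7, 141.4]
eef_rot: [-3.141, 0.003, -0.314]
wrist_force: [-11.3, 8.4, 10.0]
finger_gap: 0.4
finger_force: 7.4
```

{"fn": "carry_out", "kwargs": {
  "slide": [
    [0.001,-0.0003,0],
    [0.0014,-0.0004,0],
    [0.0014,-0.0004,0],
    [0.0014,-0.0004,0],
    [0.0014,-0.0004,0],
    [0.0014,-0.0004,0]
  ],
  "dr": [
    [0,0,0],
    [0,0,0],
    [0,0,0],
    [0,0,0],
    [0,0,0],
    [0,0,0]
  ],
  "gripper": [0,0,0,0,0,0]
}}

```text
clock: 15.75
eef_pos: [542.4, -131.8, 141.4]
eef_rot: [-3.141, 0.004, -0.314]
wrist_force: [-14.0, 9.6, 10.7]
finger_gap: 0.5
finger_force: 8.5
```

{"fn": "carry_out", "kwargs": {
  "slide": [
    [-0.004,0.0013,0],
    [-0.03,0.01,0],
    [-0.08,0.025,0],
    [-0.12,0.038,0.1],
    [-0.12,0.038,0.25],
    [-0.12,0.038,0.4],
    [-0.3,0.038,0.6],
    [-0.4,0.038,0.6],
    [-0.5,0.038,0.6],
    [-0.6,0.038,0.6]
  ],
  "dr": [
    [0,0,0],
    [0,0,0],
    [0,0,0],
    [0,0,0],
    [0,0,0],
    [0,0,0],
    [0,0,0],
    [0,0,0],
    [0,0,0],
    [0,0,0]
  ],
  "gripper": [0,0,0,0,0,0,0,0,0,0]
}}

```text
clock: 16.58
eef_pos: [391.8, -123.2, 292.4]
eef_rot: [3.141, -0.004, -0.315]
wrist_force: [0.6, 0.4, 0.1]
finger_gap: 1.0
finger_force: 0.0
```

```bash
python3 - <<'E'
from h import *
print(read_state()["eef_pos"],read_state()["wrist_force"])
a=camera("side")[180:320,200:340,::-1];b=camera("top")[160:280,210:400,::-1]
a=cv2.resize(a,(400,400),interpolation=2);b=cv2.resize(b,(400,253),interpolation=2)
cv2.imwrite("pics/fin.png",np.hstack([a,cv2.copyMakeBorder(b,0,147,0,0,0)]))
E
```

```text
[ 391.81714331 -123.1936372   292.44483809] [0.58644335 0.3770281  0.09618677]
```

View pics/fin.png

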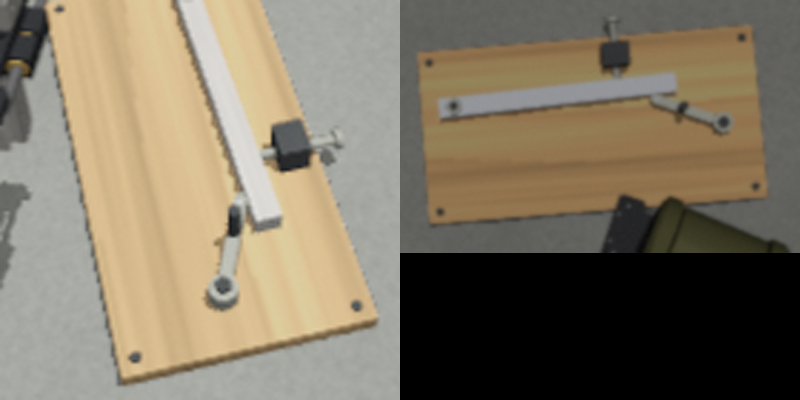

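In both views the bar touches the screw tip, at (265,155) on the left and (617,75) on the right. The keeper nose bears on its robot-side face at (243,203) and (653,99), and the robot is clear.

```bash
python3 -c "
from cell import *
print(sign_off())"
```

```text
the job is handed in; nothing more can be done
None
```

I pressed the bar against the screw stop for just over a second (about 11 N at the finger, an estimated 13 N at the stop). I then pushed the keeper tight with about 16 N at its post and handed the job in; the last pictures show the bar pinched, the robot clear, and I never went near the jar, tape or can.

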